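Turn the button sample leaf over its spine

ROBOT

A 7-joint arm with a two-finger parallel gripper is mounted at the origin on the work surface. World frame = base frame: x ahead of the robot, y to its left, z up, the work surface at z = 0. Lengths are in m, angles in rad, forces in N, time in s.
With the tool pointing down it reaches from about 0.35 to 0.9 m from the base axis. Payload 8.1 kg.
Tool frame: the origin (TCP) lies midway between the tips of the shut fingers; the grasp point (between the pads) lies 19 mm behind it (arm.pinch_z is the distance from the TCP to the grasp point, in m); z points along the fingers, y is the direction in which the jaws open and shut (so a half turn about z gives the same grasp; the last joint's range is limited). The gripper opens to 92 mm and grips with 3 to 60 N. Pads are 19 mm wide; open, the fingers measure 130 mm over their backs; the gripper's body (75 mm by 190 mm) begins 47 mm behind the grasp point.
Start: joints at [-1.302, 0.434, 0.025, 1.573, -0.012, 1.134, -0.075], TCP at [0.227, 0.582, 0.227] pointing down, gripper open.
Joint ranges: [-2.62, 2.62], [-0.44, 2.09], [-1.27, 1.32], [0.08, 2.57], [-1.32, 4.46], [0.12, 2], [-2.74, 2.74]. Speed limits (rad/s): [2.22, 2.22, 3.01, 3.01, 3.14, 3.14, 3.14].

INTERFACE

Orientations are given as a rotation vector (axis times angle).
In Python, from cell import arm, eyes gives the robot as it stands.
- The arm moves only by the tool apply_moves, never from a script. Its argument "targets" is one flat list of numbers, 5 for each row, row after row: the closure, from 0 (fully open) to 1 (shut), then the shift along the tool's x, y, z each as a share of 40 cm, from -1 to 1, then the turn about the tool's z as a share of pi/2 rad, from -1 to 1. A call has 1 to 20 rows; each row shifts and turns the commanded pose from where the row before left it, along the tool's axes as they then stand; what a row does not reach is not made up. A row lasts 1/8 s, in which the tool goes at most 62.5 mm and 10.7 degrees, less where a joint would pass 70% of its speed; a pose out of reach is approached as far as the arm can. A call with a number of a shift or a turn outside -1 to 1 is refused whole. A call with a gripper value outside its range is refused whole. The fingers move at their own pace and stop on an object; "grip_force" is the grip in N (left out, the last holds). Time passes only in rows, so rows that do not move let the fingers close. It gives the time, the measured TCP pose, the force and the opening at its end, in the units of the state.
- arm.observe(): the state, without advancing time (a new reading comes with each control period).
- eyes.get_image(name): name is "side" or "top" or "wrist"; returns the picture (420x560x3 uint8, red, green, blue); there is no depth.
- eyes.camera_params(name): a dict with "camera_matrix" (3x3 intrinsics, pixels), "distortion" ([k1, k2, p1, p2, k3] as OpenCV has them; the pictures are not rectified), "xyz" and "attitude" of the camera in the world; the wrist camera has in their place "hand_eye" (4x4, takes a point from camera to tool coordinates, whose origin is the TCP and whose axes are the flange's). Camera axes: x right, y down, z forward; pixel columns grow to the right and rows downward; lengths in m; the calibration is good to about 2 mm. A picture is of the moment at which its call begins: read the wrist's pose just before it. camera_params takes no time and is no camera call.
- arm.sign_off(): hands the job in, once; it reports no verdict.
The state is a dict: "clock": time; "joints": joint angles; "dq": joint speeds; "joint_efforts": joint torques, N m; "position": TCP position; "ee_rot": TCP orientation; "force": force on the tool from outside, world axes, zero at the start; "ft_torque": the same for the moment, N m; "width": opening from 0.0 (shut) to 1.0 (fully open).
Only numpy, scipy, OpenCV 4.12 (cv2) and the standard library are available. Lean on these libraries where they do the work, as an engineer would, in place of code of your own. Each camera call takes 0.05 s, during which the arm holds its last target.

TASK

The button sample book lies open with its stiff leaf standing part-way up from one page: push the leaf over the spine with a fingertip or the outside of the fingers and press it down until it lies flat on the opposite page, easing it over rather than slapping it. Do not pinch the leaf, do not lift, tip or shove the book out of its place, leave the pill tin, sewing box and basket where they are, and finish clear of everything.

Things in the scene. Friction and masses are not known exactly. Their poses are not given: they have to be found in the camera images.
- book: open sample book lying loose on the white sill, about 1.5 kg, held only by friction. Plum cover board 190 mm along the spine (book x) by 250 mm across (book y), 5 mm thick; on it two cream page blocks, one each side of the spine, 172 by 110 mm, their tops 15 mm above the sill. Origin: centre of the underside, on the sill; z is up, x runs along the spine. The leaf starts over the page on the -y side and must end on the page on the +y side
- hinge_mid (a point): middle of the steel spine rod (8 mm thick, along book x), 18 mm above the sill: a point on the leaf's hinge axis; axes as the book's
- leaf (a joint): angle of the leaf (rad): 0 = lying flat on the -y page, 1.571 = upright, 3.142 = lying flat on the +y page (its stop). It starts between 0.75 and 1.3. The hinge is stiff (about 0.075 N m): the leaf, about 85 g, stays wherever it is left and does not fall by itself, so it must be pushed all the way down
- leaf_edge (a point): middle of the leaf's free edge, 110 mm from the hinge axis. The leaf is a flat teal board 3 mm thick, 160 mm long along the spine, with a thin button panel on each face (6 mm thick in all there; the panels end 8 mm short of the free edge). Axes turn with the leaf: x along the spine, y from free edge to hinge, z out of the face that looks up when the angle is 0
- face_start: lilac panel with purple buttons, 156 by 88 mm, on the leaf's underside at the start (it faces up when the turn is done); origin at its centre, 58 mm from the hinge axis. The middle 60 mm of its length is free of buttons
- face_back: cream panel with yellow and brown buttons on the leaf's other side (faces up at the start); origin at its centre, 58 mm from the hinge axis
- tin_mid (a point): bystander: centre of a round stainless pill tin, 64 mm across, 25.5 mm high, standing loose on the sill beyond the +x end of the book's spine
- sewing_box: bystander: lilac plastic sewing box with white lid, purple latches and handle, 174 by 254 mm, 131 mm high over the handle, loose, to the robot's left; origin at the centre of its underside
- basket: bystander: white two-tier plastic basket, 214 by 254 mm, 203 mm high, with four purple clothespins on its upper rim reaching 236 mm, loose, to the robot's right; origin at the centre of its underside

How it is judged:
On the way:
1. the leaf is pushed past upright (value of joint leaf above 1.65 rad), for 0.05 s.
At the end, for the whole second after the job is handed in: The leaf lies on the +y page within 0.08 rad of flat (free edge less than about 9 mm up), at rest; the book lies flat within 40 mm of where it was; tin, sewing box and basket are within 20 mm of where they were (value of joint leaf above 3.06 rad and velocity of joint leaf below 0.05 rad/s and distance of book from where it was at the start of the episode below 0.04 m and angle between book's own z axis and vertical below 0.05 rad and linear speed of book below 0.01 m/s and distance of each of tin_mid, sewing_box, basket from where it was at the start of the episode below 0.02 m); the robot touches nothing.
It fails at once if the leaf is pinched: the fingers press on both of its faces at once (contact force between the fingers and face_start above 1 N and contact force between the fingers and face_back above 1 N).
It fails at once if the leaf is slapped over (faster than 5 rad/s) (velocity of joint leaf above 5 rad/s).
It fails at once if the book is lifted or tipped (height (world z) of book above 0.012 m or angle between book's own z axis and vertical above 0.12 rad).
It fails at once if the book is shoved more than 40 mm out of its place (distance of book from where it was at the start of the episode above 0.04 m).
It fails at once if the pill tin, sewing box or basket is moved or lifted (more than 20 mm) (distance of any of tin_mid, sewing_box, basket from where it was at the start of the episode above 0.02 m).
It also fails if it takes over 38 s, if anything falls off the work surface, if the arm or the gripper's body presses on something with over 40 N, if the wrist force passes 120 N, or if a joint passes its speed limit or range.

## Working session

There is one attempt and no reset: what is moved stays moved. The work goes in short steps, Python scripts to look and compute and a tool call to move; the robot and the scene stay as the last step left them, time stands still between calls to the robot, and variables do not carry over. Pictures are saved under pics/ and viewed, and the job is handed in when it is done.

Besides the shell and the picture viewer there is one more tool, called after "Request:" by a JSON object that holds its "name" and its "arguments", one argument or row to a line. apply_moves: Moves the arm, as the interface text tells. Its arguments: {"type":"object","properties":{"targets":{"type":"array"},"grip_force":{"type":"number"}},"required":["targets"]}

```bash
ls; mkdir -p pics; python3 - <<'E'
from cell import arm, eyes
import cv2
s=arm.observe(); print(s['clock'],s['position'],s['ee_rot'],s['width'],s['force'])
for n in ["side","top"]:
    im=eyes.get_image(n); cv2.imwrite(f"pics/{n}0.png",im[:,:,::-1]); p=eyes.camera_params(n); print(n,p)
print(eyes.camera_params("wrist"))
E
```

```text
pics
0.0 [0.22691285 0.58181745 0.22595319] [-5.80714120e-01 -3.08730440e+00  2.41966605e-03] 0.9992281233236208 [-0.27997365 -0.20039786  0.03629497]
side {'camera_matrix': array([[520.88633071,   0.        , 281.45763853],
       [  0.        , 520.88633071, 209.86910817],
       [  0.        ,   0.        ,   1.        ]]), 'distortion': array([-0.03885815,  0.        ,  0.        ,  0.        ,  0.        ]), 'xyz': array([ 0.2734564 , -1.18418247,  1.47756198]), 'attitude': array([-2.41409652,  0.3312951 , -0.11852279])}
top {'camera_matrix': array([[482.58140215,   0.        , 280.57716662],
       [  0.        , 482.58140215, 202.11777375],
       [  0.        ,   0.        ,   1.        ]]), 'distortion': array([-0.08083099,  0.        ,  0.        ,  0.        ,  0.        ]), 'xyz': array([ 0.47247793, -0.01869661,  1.46786362]), 'attitude': array([-2.13154145,  2.17504874, -0.09241121])}
{'camera_matrix': array([[320.71490551,   0.        , 277.22707192],
       [  0.        , 320.71490551, 208.06789282],
       [  0.        ,   0.        ,   1.        ]]), 'distortion': array([-0.04598841,  0.        ,  0.        ,  0.        ,  0.        ]), 'hand_eye': array([[ 5.46086743e-04, -9.68484046e-01, -2.49074999e-01,
         6.73587118e-02],
       [ 9.99999802e-01,  4.50839245e-04,  4.39450044e-04,
        -3.35994107e-04],
       [-3.13307571e-04, -2.49075190e-01,  9.68484100e-01,
        -1.57753083e-01],
       [ 0.00000000e+00,  0.00000000e+00,  0.00000000e+00,
         1.00000000e+00]])}
```

View pics/side0.png

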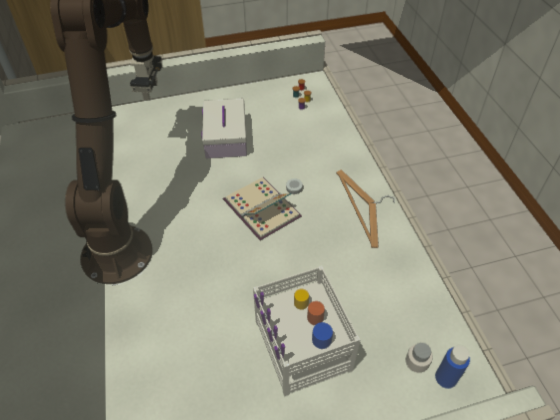

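View pics/top0.png

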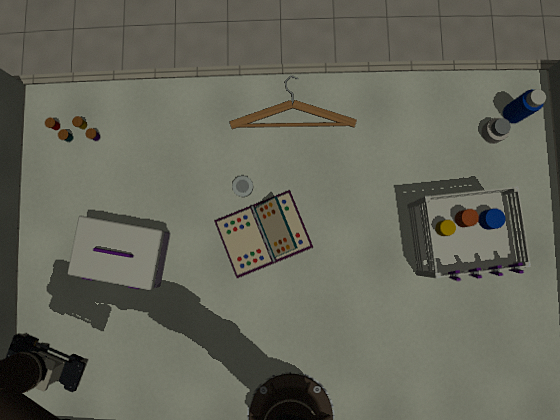

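The top view looks down with +x up and +y left. The book is at about (264,233), the leaf is over its right (-y) half, and the tin is at (243,186). I'll enlarge these areas.

```bash
python3 - <<'E'
import cv2
im=cv2.imread("pics/top0.png")[170:290,195:335]; cv2.imwrite("pics/top0c.png",cv2.resize(im,None,fx=5,fy=5,interpolation=cv2.INTER_CUBIC)[:600,:800])
im=cv2.imread("pics/side0.png")[165:245,210:315]; cv2.imwrite("pics/side0c.png",cv2.resize(im,None,fx=7,fy=7,interpolation=cv2.INTER_CUBIC))
E
```

```text
(no output)
```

View pics/top0c.png

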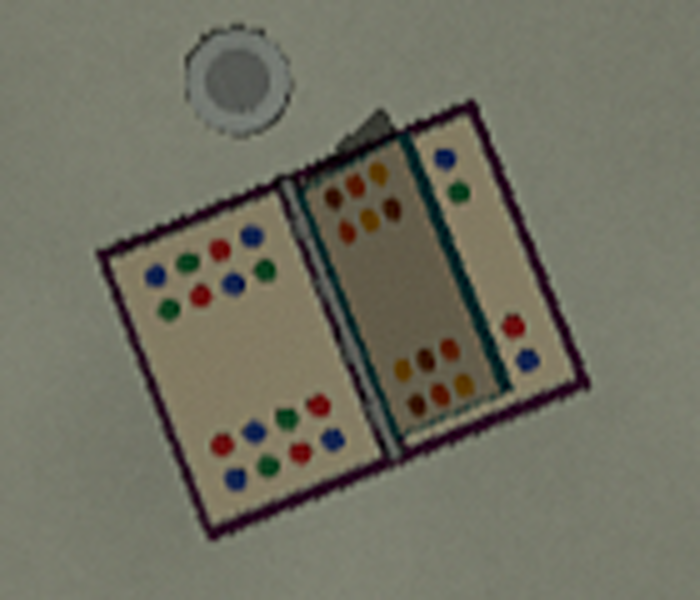

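View pics/side0c.png

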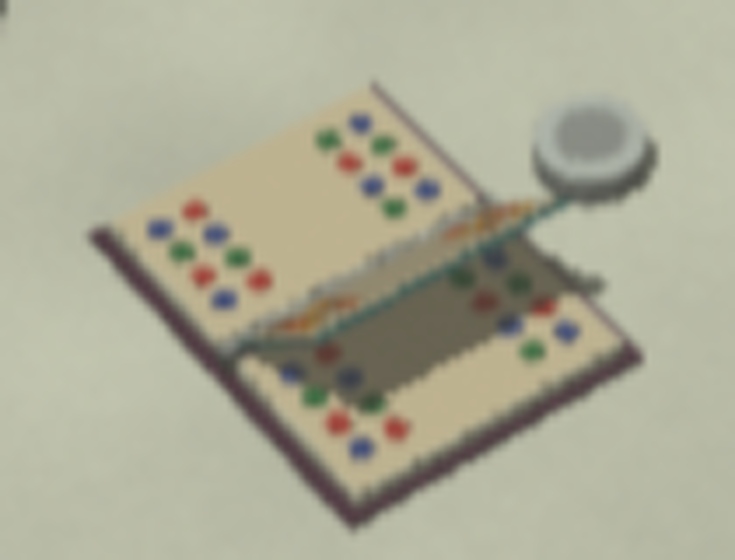

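In the top crop, the book corners are at (100,253), (473,103), (588,384) and (212,538). The leaf's free edge runs from (405,135) to (507,388). In the side crop the free edge runs from about (572,200) to (318,337).

```bash
cat > h.py <<'E'
import numpy as np, cv2
from scipy.spatial.transform import Rotation as R
from scipy.optimize import least_squares
from cell import arm, eyes
def cam(n):
    p=eyes.camera_params(n); Rw=R.from_rotvec(p['attitude']).as_matrix()
    return p['camera_matrix'],p['distortion'],Rw,np.array(p['xyz'])
def proj(n,P):
    K,d,Rw,t=cam(n); r=cv2.Rodrigues(Rw.T)[0]
    return cv2.projectPoints(np.atleast_2d(P).astype(float),r,-Rw.T@t,K,d)[0][:,0]
def ray(n,uv,z):
    K,d,Rw,t=cam(n); q=cv2.undistortPoints(np.array(uv,float).reshape(-1,1,2),K,d)[:,0]
    D=np.c_[q,np.ones(len(q))]@Rw.T
    return t+D*((z-t[2])/D[:,2])[:,None]
def up(c,s,o): return (np.array(c,float)+.5)/s-.5+np.array(o)
E
python3 - <<'E'
from h import *
tc=up([(100,253),(473,103),(588,384),(212,538)],5,(195,170))
C=ray("top",tc,.005); print(C.round(4)); print([np.linalg.norm(C[i]-C[(i+1)%4]).round(4) for i in range(4)])
sc=up([(97,235),(352,520),(637,355)],7,(210,165)); S=ray("side",sc,.003); print("side corners +y-x,-x-y,+x-y",S.round(4))
print("tin",ray("top",up([(238,82)],5,(195,170)),.0255), ray("side",up([(592,133)],7,(210,165)),.0255))
bc=np.array([[.095,.125,.005],[.095,-.125,.005],[-.095,-.125,.005],[-.095,.125,.005]])
te=up([(405,135),(507,388)],5,(195,170)); se=up([(572,200),(318,337)],7,(210,165))
def pts(x):
    M=R.from_euler('z',x[2]).as_matrix(); t=np.array([x[0],x[1],0]); a=x[3]
    e=np.array([[s*.08,-.11*np.cos(a),.018+.11*np.sin(a)] for s in (1,-1)])
    return bc@M.T+t,e@M.T+t
def f(x):
    b,e=pts(x); return np.r_[(proj("top",b)-tc).ravel(),(proj("top",e)-te).ravel(),(proj("side",b[[3,2,1]])-sc).ravel()*.5,(proj("side",e)-se).ravel()]
r=least_squares(f,[C[:,0].mean(),C[:,1].mean(),.3,1.]); print(r.x, r.fun.round(2)); print(pts(r.x)[1])
np.save("book.npy",r.x)
E
```

```text
[[ 0.5831  0.2177  0.005 ]
 [ 0.6704 -0.0119  0.005 ]
 [ 0.4978 -0.0777  0.005 ]
 [ 0.4095  0.1508  0.005 ]]
[np.float64(0.2456), np.float64(0.1847), np.float64(0.245), np.float64(0.186)]
side corners +y-x,-x-y,+x-y [[ 0.4116  0.1504  0.003 ]
 [ 0.4979 -0.0761  0.003 ]
 [ 0.6693 -0.0105  0.003 ]]
tin [[0.68363112 0.12998023 0.0255    ]] [[0.68575967 0.13021211 0.0255    ]]
[0.54044681 0.07020697 0.36560472 0.79235574] [-1.03 -0.42  0.21 -1.12  0.93  0.45 -0.7   0.85  0.12 -0.82  0.85  0.53
 -0.68 -0.3  -0.06  0.35  0.68 -0.1  -0.13 -0.65 -0.51  0.06]
[[ 0.64277336  0.02667428  0.09632103]
 [ 0.49334812 -0.03052798  0.09632103]]
```

The fit holds up: book at (0.540, 0.070), yaw 20.9°, leaf about 0.79 rad with its free edge about 96 mm up, and residuals around 1 px. I'll close the gripper and carry it over to the -y side, staying high.

Request:
{"name": "apply_moves", "arguments": {
  "targets": [1,-0.07,-0.057,0,0,1,-0.07,-0.057,0,0,1,-0.07,-0.057,0,0,1,-0.07,-0.057,0,0,1,-0.07,-0.057,0,0,1,-0.07,-0.057,0,0,1,-0.07,-0.057,0,0,1,-0.07,-0.057,0,0,1,-0.07,-0.057,0,0,1,-0.07,-0.057,0,0,1,-0.07,-0.057,0,0,1,-0.07,-0.057,0,0,1,-0.07,-0.057,0,0,1,-0.07,-0.057,0,0,1,-0.07,-0.057,0,0,1,-0.07,-0.057,0,0,1,-0.07,-0.057,0,0,1,-0.07,-0.057,0,0,1,-0.07,-0.057,0,0,1,-0.07,-0.057,0,0],
  "grip_force": 10
}}

```text
clock: 2.6
position: [0.5833, -0.047, 0.2264]
ee_rot: [-0.58, -3.087, 0.0]
force: [0.2, -0.2, 0.0]
width: 0.006
```

Request:
{"name": "apply_moves", "arguments": {
  "targets": [1,0,0,0,0.1,1,0,0,0,0.1,1,0,0,0,0.1,1,0,0,0,0.1,1,0,0,0,0.1,1,0,0,0,0.03,1,0,0,0,0,1,0,0,0,0]
}}

```text
clock: 3.6
position: [0.583, -0.0459, 0.2266]
ee_rot: [-1.778, -2.59, 0.0]
force: [0.6, 0.3, -0.4]
width: 0.0
```

```bash
cat >> h.py <<'E'
def st():
    x=np.load("book.npy"); M=R.from_euler('z',x[2]).as_matrix()
    s=arm.observe(); p=M.T@(np.array(s['position'])-[x[0],x[1],0]); T=M.T@R.from_rotvec(s['ee_rot']).as_matrix()
    print("t",s['clock'],"book frame",p.round(4),"F_book",(M.T@np.array(s['force'])).round(2),"w",round(s['width'],3)); print(T.round(3)); return p,T
E
python3 - <<'E'
from h import *
st(); print(arm.observe()['joints'])
E
```

```text
t 3.6 book frame [-0.0018 -0.1237  0.2266] F_book [ 0.69  0.06 -0.45] w 0.0
[[-0.002  1.    -0.   ]
 [ 1.     0.002  0.   ]
 [ 0.    -0.    -1.   ]]
[-0.3936434   0.39354624  0.53238919  1.70619803 -0.21995265  1.10206218
  0.57307523]
```

The tool axes now match the book's: tool x is book +y, and tool z is down. Next I descend behind the leaf.

Request:
{"name": "apply_moves", "arguments": {
  "targets": [1,-0.015,0.005,0.03,0,1,-0.01,0,0.05,0,1,0,0,0.06,0,1,0,0,0.06,0,1,0,0,0.06,0,1,0,0,0.06,0,1,0,0,0.045,0,1,0,0,0,0]
}}

```text
clock: 4.6
position: [0.5876, -0.0549, 0.0792]
ee_rot: [-1.779, -2.587, 0.003]
force: [-0.6, -0.1, -0.3]
width: 0.007
```

```bash
python3 - <<'E'
from h import *
st()
im=eyes.get_image("side")[100:300,160:400,::-1]; cv2.imwrite("pics/side1.png",cv2.resize(im,None,fx=3,fy=3,interpolation=cv2.INTER_CUBIC))
im=eyes.get_image("wrist")[:,:,::-1]; cv2.imwrite("pics/wrist1.png",im)
E
```

```text
t 4.6 book frame [-0.0007 -0.1336  0.0792] F_book [-0.63  0.12 -0.35] w 0.007
[[-0.001  1.    -0.003]
 [ 1.     0.001  0.001]
 [ 0.001 -0.003 -1.   ]]
```

View pics/side1.png

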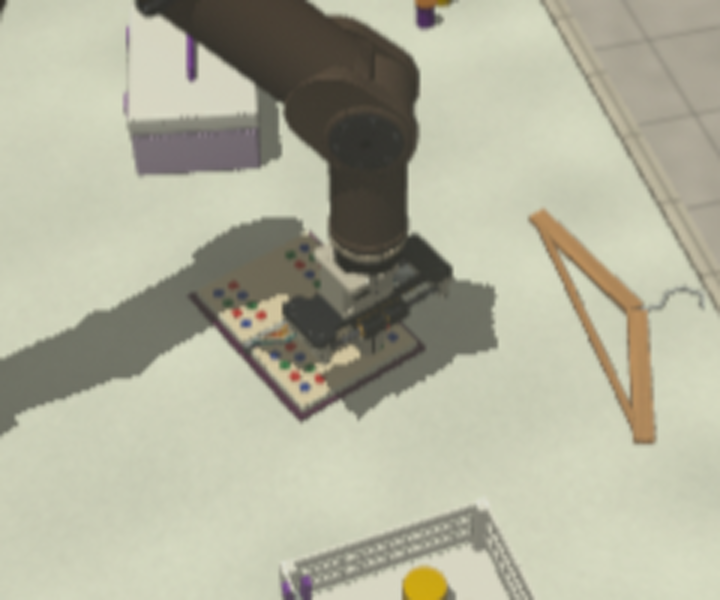

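View pics/wrist1.png

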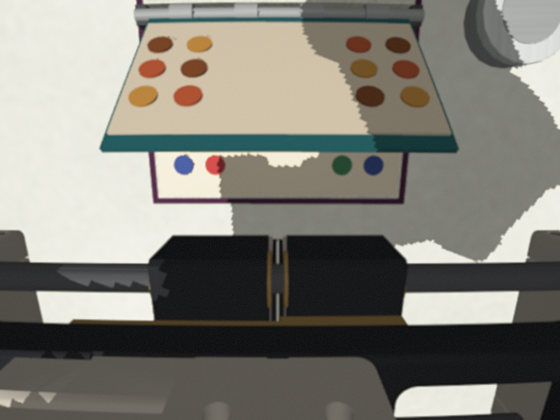

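The wrist view shows the shut fingers well behind the leaf. The free edge sits at row 143, columns 103–457, which puts it about 90–95 mm up at book y ≈ -0.075, in agreement with the fit. The tip is about 15 mm below the edge, so I'll start a slow sweep in +y.

Request:
{"name": "apply_moves", "arguments": {
  "targets": [1,0.025,0,0.005,0,1,0.025,0,0,0,1,0.025,0,0,0,1,0.025,0,0,0,1,0.02,0,0,0,1,0.02,0,0,0,1,0.02,0,0,0,1,0.02,0,0,0,1,0,0,0,0]
}}

```text
clock: 5.82
position: [0.5621, 0.0139, 0.0784]
ee_rot: [-1.777, -2.589, -0.0]
force: [0.6, 0.0, -1.1]
width: 0.009
```

```bash
python3 - <<'E'
from h import *
st()
im=eyes.get_image("wrist")[:,:,::-1]; cv2.imwrite("pics/wrist2.png",im)
E
```

```text
t 5.825 book frame [ 0.0001 -0.0603  0.0784] F_book [ 0.56 -0.21 -1.05] w 0.009
[[-0.002  1.    -0.001]
 [ 1.     0.002  0.001]
 [ 0.001 -0.001 -1.   ]]
```

View pics/wrist2.png

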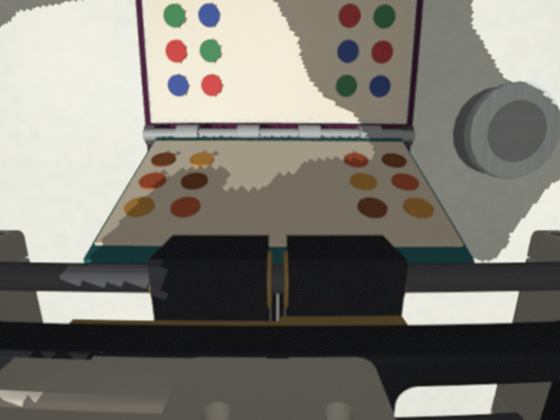

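The leaf is rising with the edge on the fingers. It is now at about 1.1 rad (edge at row 255, columns 92–470). I'll work out the arc for the rest.

```bash
python3 - <<'E'
import numpy as np
p=np.array([-.0603,.0784])
for a in np.r_[1.57,1.7,1.85,2.0,2.15,2.3,2.45,2.6,2.75,2.9,3.0,3.08,3.14]:
    r=np.interp(a,[1.57,2.3,3.14],[.061,.075,.085])
    q=np.array([-r*np.cos(a)-.003*np.sin(a)-.0095,.018+r*np.sin(a)-.003*np.cos(a)])
    print(round(a,2),q.round(4),"d share",((q-p)/.4*[1,-1]).round(4)); p=q
E
```

```text
1.57 [-0.0125  0.079 ] d share [ 0.1194 -0.0015]
1.7 [-0.0043  0.0814] d share [ 0.0206 -0.0059]
1.85 [0.0059 0.0826] d share [ 0.0255 -0.0032]
2.0 [0.0166 0.0822] d share [0.0267 0.001 ]
2.15 [0.0275 0.08  ] d share [0.0272 0.0055]
2.3 [0.0382 0.0759] d share [0.0269 0.0102]
2.45 [0.0477 0.0693] d share [0.0237 0.0166]
2.6 [0.0563 0.0611] d share [0.0214 0.0205]
2.75 [0.0636 0.0514] d share [0.0184 0.0241]
2.9 [0.0695 0.0406] d share [0.0148 0.0272]
3.0 [0.0726 0.0327] d share [0.0076 0.0196]
3.08 [0.0744 0.0262] d share [0.0047 0.0164]
3.14 [0.0755 0.0211] d share [0.0026 0.0126]
```

Request:
{"name": "apply_moves", "arguments": {
  "targets": [1,0.02,0,0,0,1,0.02,0,0,0,1,0.02,0,0,0,1,0.02,0,0,0,1,0.02,0,0,0,1,0.02,0,0,0,1,0.02,0,0,0,1,0,0,0,0]
}}

```text
clock: 6.88
position: [0.5423, 0.0659, 0.0786]
ee_rot: [-1.778, -2.589, -0.0]
force: [-0.3, 0.4, 0.6]
width: 0.003
```

```bash
python3 - <<'E'
from h import *
st()
im=eyes.get_image("wrist")[:,:,::-1]; cv2.imwrite("pics/wrist3.png",im)
E
```

```text
t 6.875 book frame [ 0.0002 -0.0047  0.0786] F_book [-0.16  0.5   0.57] w 0.003
[[-0.002  1.    -0.   ]
 [ 1.     0.002  0.001]
 [ 0.001 -0.    -1.   ]]
```

View pics/wrist3.png

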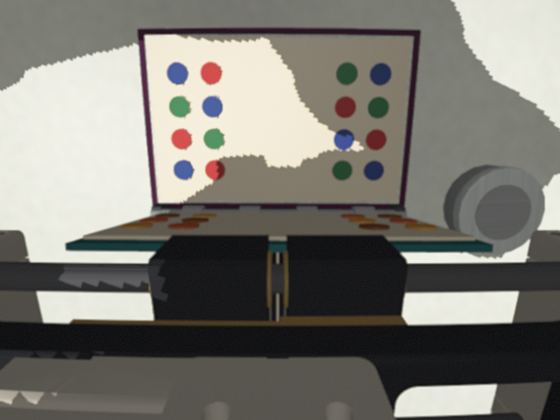

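The leaf is at about 1.7 rad, just past upright (edge at row 243, columns 68–492), and the book hasn't moved. I'll follow the arc over the top.

Request:
{"name": "apply_moves", "arguments": {
  "targets": [1,0.013,0,-0.005,0,1,0.013,0,-0.005,0,1,0.0135,0,0,0,1,0.0135,0,0,0,1,0.0135,0,0.003,0,1,0.0135,0,0.003,0,1,0.0135,0,0.005,0,1,0.0135,0,0.005,0,1,0.012,0,0.008,0,1,0.012,0,0.008,0,1,0,0,0,0]
}}

```text
clock: 8.3
position: [0.5235, 0.1143, 0.0696]
ee_rot: [-1.778, -2.589, 0.001]
force: [0.2, -0.3, -0.4]
width: 0.005
```

```bash
python3 - <<'E'
from h import *
st()
im=eyes.get_image("wrist")[:,:,::-1]; cv2.imwrite("pics/wrist4.png",im)
E
```

```text
t 8.3 book frame [-0.      0.0472  0.0696] F_book [ 0.09 -0.36 -0.41] w 0.005
[[-0.002  1.    -0.001]
 [ 1.     0.002  0.   ]
 [ 0.    -0.001 -1.   ]]
```

View pics/wrist4.png

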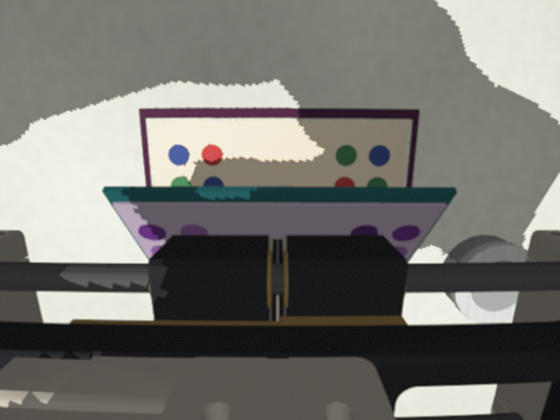

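The leaf now leans toward +y at about 2.4 rad, with the lilac face showing and its edge at row 193. I'll keep going along the arc and down.

Request:
{"name": "apply_moves", "arguments": {
  "targets": [1,0.011,0,0.01,0,1,0.011,0,0.01,0,1,0.009,0,0.012,0,1,0.009,0,0.012,0,1,0.0075,0,0.0135,0,1,0.0075,0,0.0135,0,1,0.004,0,0.01,0,1,0.004,0,0.01,0,1,0.0025,0,0.008,0,1,0.0025,0,0.008,0,1,0,0,0,0]
}}

```text
clock: 9.72
position: [0.514, 0.1392, 0.0269]
ee_rot: [-1.779, -2.589, 0.0]
force: [0.8, 0.4, -0.1]
width: 0.004
```

```bash
python3 - <<'E'
from h import *
st()
im=eyes.get_image("wrist")[:,:,::-1]; cv2.imwrite("pics/wrist5.png",im)
E
```

```text
t 9.725 book frame [-0.      0.0739  0.0269] F_book [ 0.94  0.09 -0.1 ] w 0.004
[[-0.001  1.    -0.   ]
 [ 1.     0.001  0.   ]
 [ 0.    -0.    -1.   ]]
```

View pics/wrist5.png

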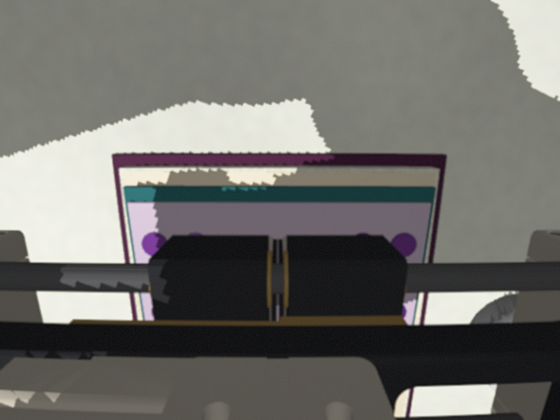

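The leaf is nearly flat, with its edge at row 193 inside the board. Next comes the press, in small steps while I watch the force.

Request:
{"name": "apply_moves", "arguments": {
  "targets": [1,0.001,0,0.005,0,1,0.001,0,0.005,0,1,0,0,0.004,0,1,0,0,0,0]
}}

```text
clock: 10.28
position: [0.514, 0.14, 0.022]
ee_rot: [-1.78, -2.589, -0.001]
force: [-2.0, 0.3, 8.1]
width: 0.008
```

Request:
{"name": "apply_moves", "arguments": {
  "targets": [1,0,0,0.004,0,1,0,0,0,0]
}}

```text
clock: 10.52
position: [0.5141, 0.1401, 0.0216]
ee_rot: [-1.78, -2.588, -0.002]
force: [-6.6, -1.8, 27.8]
width: 0.005
```

The tip stopped at z = 21.6 mm with 28 N, which is the height expected for the leaf lying on its stop. I'll lift straight up and look.

Request:
{"name": "apply_moves", "arguments": {
  "targets": [1,0,0,-0.01,0,1,0,0,-0.02,0,1,0,0,-0.04,0,1,0,0,-0.06,0,1,0,0,-0.08,0,1,0,0,-0.1,0,1,0,0,-0.1,0,1,-0.05,0,-0.1,0,1,-0.1,0,0,0,1,-0.12,0,0,0,1,-0.12,0,0,0,1,0,0,0,0]
}}

```text
clock: 12.02
position: [0.5703, -0.0107, 0.2251]
ee_rot: [1.787, 2.581, -0.002]
force: [0.8, 0.4, 0.1]
width: 0.005
```

```bash
python3 - <<'E'
from h import *
st()
im=eyes.get_image("wrist")[:,:,::-1]; cv2.imwrite("pics/wrist6.png",im)
im=eyes.get_image("side")[100:300,160:400,::-1]; cv2.imwrite("pics/side6.png",cv2.resize(im,None,fx=3,fy=3,interpolation=cv2.INTER_CUBIC))
E
```

```text
t 12.025 book frame [-0.001  -0.0863  0.2251] F_book [0.92 0.11 0.06] w 0.005
[[ 0.006  1.     0.001]
 [ 1.    -0.006 -0.003]
 [-0.003  0.001 -1.   ]]
```

View pics/wrist6.png

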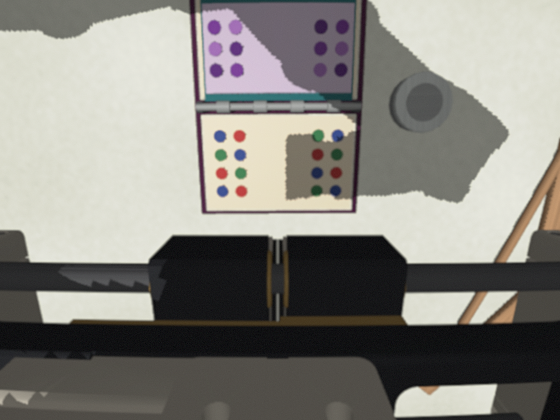

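View pics/side6.png

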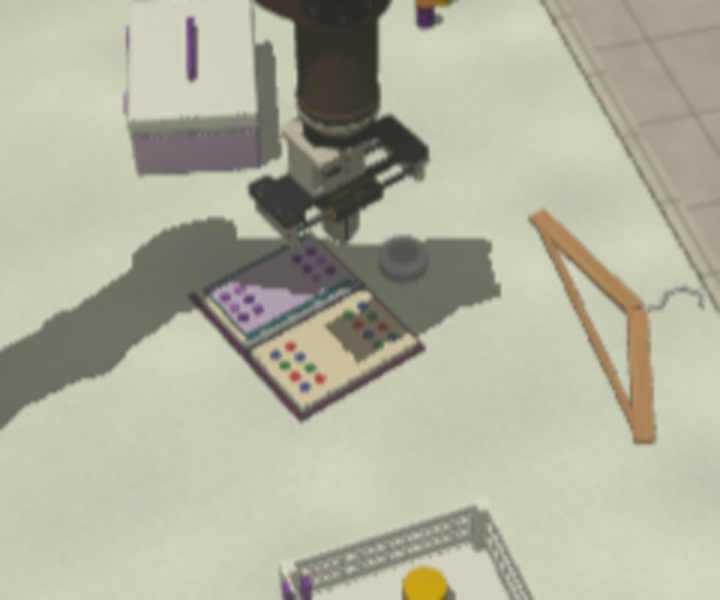

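The leaf is lying on the +y page with the lilac face up, and the book corners in the side view are unchanged. I'll move further off to measure the edge and the book's position without the arm in the way.

Request:
{"name": "apply_moves", "arguments": {
  "targets": [1,-0.06,-0.06,-0.04,0,1,-0.08,-0.08,-0.04,0,1,-0.08,-0.08,0,0,1,-0.08,-0.08,0,0,1,0,0,0,0,1,0,0,0,0]
}}

```text
clock: 12.88
position: [0.5011, -0.1589, 0.2561]
ee_rot: [-1.777, -2.59, -0.002]
force: [-0.6, 0.3, -1.3]
width: 0.006
```

```bash
python3 - <<'E'
from h import *
st()
t=eyes.get_image("top")[:,:,::-1]; s=eyes.get_image("side")[:,:,::-1]; cv2.imwrite("pics/top7.png",t)
cv2.imwrite("pics/top7c.png",cv2.resize(t[170:290,195:335],None,fx=5,fy=5,interpolation=cv2.INTER_CUBIC))
cv2.imwrite("pics/side7c.png",cv2.resize(s[165:245,210:315],None,fx=7,fy=7,interpolation=cv2.INTER_CUBIC))
E
```

```text
t 12.875 book frame [-0.1186 -0.1999  0.2561] F_book [-0.45  0.53 -1.31] w 0.006
[[-0.003  1.     0.001]
 [ 1.     0.003  0.001]
 [ 0.001  0.001 -1.   ]]
```

View pics/top7c.png

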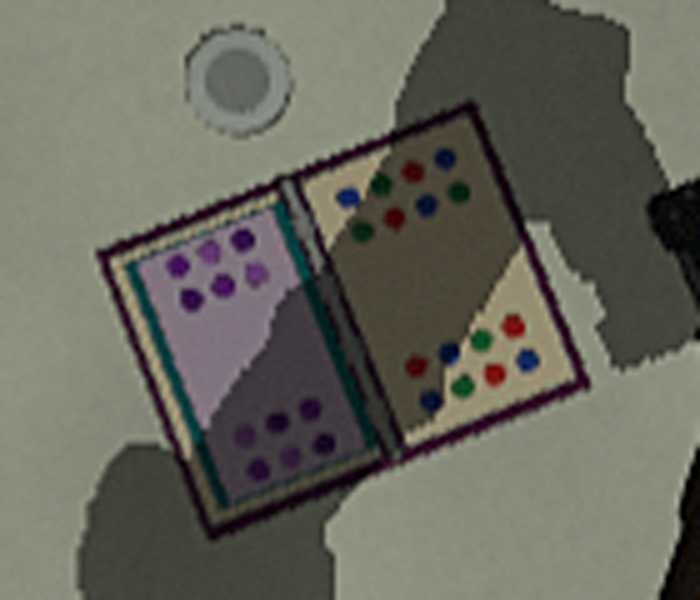

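View pics/side7c.png

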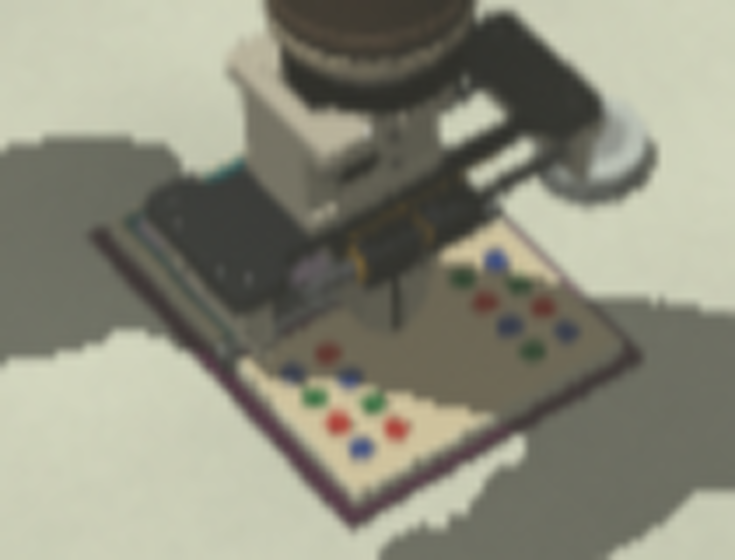

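View pics/top7.png

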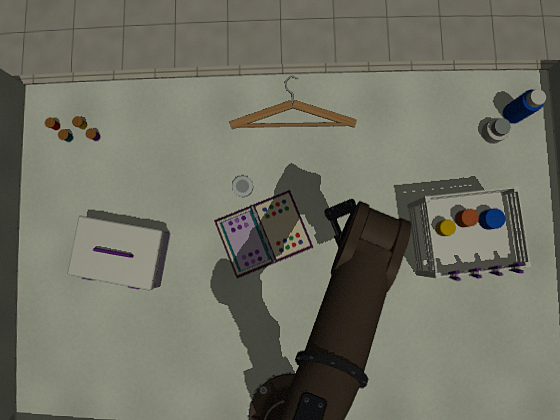

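The book corners in the top crop match the start, and the tin, box and basket are at the same pixels as before. I'll triangulate the free edge to check its height, and diff the images around the bystanders.

```bash
python3 - <<'E'
from h import *
x=np.load("book.npy"); M=R.from_euler('z',x[2]).as_matrix()
for a in (3.142,3.06,2.95,2.8):
    e=np.array([[s*.08,-.11*np.cos(a),.018+.11*np.sin(a)] for s in (1,-1)])@M.T+[x[0],x[1],0]
    print(a,"top crop",((proj("top",e)-[195,170]+.5)*5-.5).round(0).tolist(),"side crop",((proj("side",e)-[210,165]+.5)*7-.5).round(0).tolist())
a=cv2.imread("pics/top0.png").astype(int); b=cv2.imread("pics/top7.png").astype(int); d=abs(a-b).max(2)
for n,(u0,u1,v0,v1) in dict(box=(66,170,212,295),tin=(228,258,172,200),basket=(412,530,185,285)).items():
    q=d[v0:v1,u0:u1]; print(n,"changed px",(q>40).sum(),"of",q.size)
E
```

```text
3.142 top crop [[123.0, 263.0], [220.0, 510.0]] side crop [[366.0, 92.0], [124.0, 219.0]]
3.06 top crop [[122.0, 262.0], [219.0, 511.0]] side crop [[366.0, 81.0], [123.0, 208.0]]
2.95 top crop [[121.0, 259.0], [219.0, 510.0]] side crop [[367.0, 67.0], [123.0, 195.0]]
2.8 top crop [[124.0, 255.0], [223.0, 508.0]] side crop [[371.0, 51.0], [125.0, 179.0]]
box changed px 1277 of 8632
tin changed px 0 of 840
basket changed px 0 of 11800
```

The free edge's near corner in the side crop is at about (129,220). The model predicts row 219 for a flat leaf and row 208 for 3.06 rad, so the leaf is flat. The changed pixels at the box look like the arm's own shadow having moved off it, because the box corners are still at (78,216) and (168,232). Handing in.

```bash
python3 - <<'E'
from h import *
st(); print(arm.sign_off())
E
```

```text
t 12.975 book frame [-0.1183 -0.1997  0.2558] F_book [-0.64 -0.75  1.11] w 0.003
[[-0.004  1.     0.   ]
 [ 1.     0.004  0.001]
 [ 0.001  0.    -1.   ]]
the job is handed in; nothing more can be done
None
```

I turned the leaf over the spine and pressed it flat on the +y page. I handed the job in at about 13 s; sign-off gives no verdict.

**What I did:** With the gripper shut, I brought the fingers down behind the leaf and pushed its free edge past upright with their outside. I then followed the arc down with the fingertips at about 0.6 to 1 rad/s (planned, not measured). The final press stopped at 21.6 mm with about 28 N, and the fingers then lifted straight off.

**Last checks:**
- **Leaf:** the lilac face is up, and the free edge in the side view fits an angle of about 3.14 rad. At the 3.06 limit it would sit clearly higher in the picture.
- **Book and bystanders:** the book corners are at their starting pixels, and no pixels changed at the tin or basket. About 15% of the pixels around the sewing box did change. I put that down to the arm's shadow moving off it, since the box's corners look unmoved by eye, but I did not measure them.
- **Robot:** it finished with the fingertips 0.256 m up, about 75 mm to the -y side of the book, touching nothing. The remaining force readings of about 1 N are noise.

The far end of the free edge was hidden by the gripper in the last side view, so the flatness check there rests on its near corner and the top view.

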